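# Unstack the beeswax blocks into their trays

### The arm

A 7-joint arm with a two-finger parallel gripper is mounted at the origin on the work surface. World frame = base frame: x ahead of the robot, y to its left, z up, the work surface at z = 0. Lengths are in m, angles in rad, forces in N, time in s.
With the tool pointing down it reaches from about 0.35 to 0.9 m from the base axis. Payload 19.9 kg.
Tool frame: the origin (TCP) lies at the very end of the fingers, on their centre line; the grasp point (between the pads) lies 19 mm behind it; z points along the fingers, y is the direction in which the jaws open and shut (so a half turn about z gives the same grasp; the last joint's range is limited). The gripper opens to 85 mm and grips with 20 to 120 N. Pads are 22 mm wide; open, the fingers measure 114 mm over their backs; the gripper's body (76 mm by 85 mm) begins 54 mm behind the grasp point. The pads swing forward as they close: fully open they stand 13 mm farther back than shut.
Start: joints at [-1.379, 0.417, -0.01, 1.614, 0.005, 1.111, -0.053], TCP at [0.144, 0.608, 0.231] pointing down, gripper open.
Joint ranges: [-2.81, 2.81], [-0.39, 2.02], [-1.27, 1.25], [0.06, 2.57], [-1.19, 4.33], [0.19, 2], [-2.82, 2.82]. Speed limits (rad/s): [1.89, 1.89, 2.39, 2.39, 3.01, 3.01, 3.01].

### API

Orientations are given as a rotation vector (axis times angle).
In Python, from workcell import bot, imaging, ticket gives the robot as it stands. The module is installed in compiled form; this text tells all that it offers.
- The arm moves only by the tool play_rows, never from a script. Its argument "rows" is one flat list of numbers, 7 for each row, row after row: the closure, from -1 (fully open) to 1 (shut), so that 0 is half open, then the shift along the world's x, y, z in m, then the turn, a rotation vector about the world's x, y, z in degrees. In form: [jaw, x, y, z, wx, wy, wz, jaw, x, y, z, wx, wy, wz, ...]. A call has 1 to 8 rows; each row is the pose to reach, as a shift and turn from the pose commanded when the call began; what a row does not reach only later rows make up. A row lasts 1/12 s, in which the tool goes at most 41.7 mm and 7.16 degrees, less where a joint would pass 70% of its speed; a pose out of reach is approached as far as the arm can. A call with a gripper value outside its range is refused whole. The fingers move at their own pace and stop on an object; "newtons" is the grip in N (left out, the last holds). Time passes only in rows, so rows that repeat a pose let the fingers close. It gives the time, the measured TCP pose, the force and the opening at its end, in the units of the state.
- bot.observe(): the state, without advancing time (a new reading comes with each control period).
- imaging.capture(name): name is "side" or "top" or "wrist"; returns the picture (384x512x3 uint8, blue, green, red); there is no depth.
- imaging.camera_params(name): a dict with "K" (3x3 intrinsics, pixels), "rvec" (rotation vector, rad) and "tvec" (3), from world to camera coordinates, as OpenCV has them; the wrist camera has in their place "T_tool_cam" (4x4, takes a point from camera to tool coordinates, whose origin is the TCP and whose axes are the flange's). Camera axes: x right, y down, z forward; pixel columns grow to the right and rows downward; lengths in m; the calibration is good to about 2 mm. A picture is of the moment at which its call begins: read the wrist's pose just before it. camera_params takes no time and is no camera call.
- ticket.close_job(): hands the job in, once; it reports no verdict.
The state is a dict: "clock": time; "q": joint angles; "qd": joint speeds; "joint_efforts": joint torques, N m; "tcp_pos": TCP position; "ee_rot": TCP orientation; "ft_force": force on the tool from outside, world axes, zero at the start; "torque": the same for the moment, N m; "finger_gap": opening from 0.0 (shut) to 1.0 (fully open).
Only numpy, scipy, OpenCV 4.12 (cv2) and the standard library are available. Lean on these libraries where they do the work, as an engineer would, in place of code of your own. Each camera call takes 0.05 s, during which the arm holds its last target. There are 200 camera calls.

### The job

Take the stack of beeswax blocks apart and set each block flat in the wooden tray of its own shape: the round cake in the round tray, the hexagonal block in the hexagonal tray, the square block in the square tray and the long bar in the long tray, with the square block and the bar lined up with the sides of their trays. The wax chips easily, so lower every block into place and never drop it, throw it or let it tip over. Leave the honey jar and the blue mug where they stand.

Things in the scene. Friction and masses are not known exactly. Their poses are not given: they have to be found in the camera images.
- round_cake: Round cake of honey-yellow beeswax, diameter 50 mm, 24 mm high, 45 g. It tops the stack, its underside 55 mm above the table, bridging the gap between the square and the hexagonal block. Origin: centre of its underside; z up.
- hex_block: Hexagonal block of the same wax, 50 mm across flats, 58 mm across corners, 30 mm high, 60 g. It lies on one half of the bar, beside the square block (which half differs from start to start); underside 25 mm above the table at the start. Origin: centre of its underside; z up; its corners lie on its x axis, and two of its flats face its +y and -y.
- square_block: Square block of the same wax, 50 x 50 mm, 30 mm high, 70 g. It lies on the other half of the bar, about 36 mm from the bar's middle. Origin: centre of its underside; x and y square to its sides, z up.
- bar: Long bar of the same wax, 170 mm (its x) by 54 mm (its y), 25 mm high, 220 g. It lies on the table at the bottom of the stack, its two ends showing about 20 mm beyond the blocks. Origin: centre of its underside; z up.
- round_tray: Shallow round wooden tray fixed to the table, 82 mm outside and 70 mm inside diameter; its floor is 4 mm thick and its rim stands 10 mm above the table. Origin: centre of its underside, on the table; z up.
- hex_tray: Shallow hexagonal wooden tray fixed to the table, 82 mm outside and 70 mm inside across flats; floor 4 mm thick, rim 10 mm above the table. Origin: centre of its underside; z up; corners on its x axis. The block may lie in it at any turn.
- square_tray: Shallow square wooden tray fixed to the table, 82 mm outside and 70 mm inside; floor 4 mm thick, rim 10 mm above the table. Origin: centre of its underside; x and y square to its sides, z up.
- bar_tray: Shallow long wooden tray fixed to the table, outside 202 mm (its x) by 86 mm (its y), inside 190 by 74 mm; floor 4 mm thick, rim 10 mm above the table. Origin: centre of its underside; z up.
- honey_jar: Bystander: closed amber jar of honey, 72 mm across, 100 mm high, loose on the table. Origin: centre of its underside.
- blue_mug: Bystander: blue mug, 80 mm across, 80 mm high, handle at its +y, loose on the table. Origin: centre of its underside.
Things that resemble listed ones, but are neither listed nor needed, are in the scene too. What is shaped like the round_cake but green is not meant. What is shaped like the square_block but white is not meant.

How it is judged:
By the outcome, as a careful person would: the job done as asked, in the order asked, and still so for the second after the job is handed in, with the robot touching nothing.
It also fails if it takes over 112 s, if anything falls off the work surface, if the arm or the gripper's body presses on something with over 40 N, if the wrist force passes 120 N, or if a joint passes its speed limit or range.

## Working session

There is one attempt and no reset: what is moved stays moved. The work goes in short steps, Python scripts to look and compute and a tool call to move; the robot and the scene stay as the last step left them, time stands still between calls to the robot, and variables do not carry over. Pictures are saved under pics/ and viewed, about 12 in all and at most 16, crops included, and the job is handed in when it is done.

Besides the shell and the picture viewer there is one more tool, called after ">>>" by a JSON object that holds its "name" and its "arguments". play_rows: Moves the arm, as the interface text tells. Its arguments: {"type":"object","properties":{"rows":{"type":"array","items":{"type":"number"}},"newtons":{"type":"number"}},"required":["rows"]}

```bash
mkdir -p pics; python3 - <<'E'
from workcell import bot, imaging
import cv2
s=bot.observe(); print({k:s[k] for k in('clock','tcp_pos','ee_rot','finger_gap','ft_force')})
for n in('top','side'):
    cv2.imwrite(f'pics/{n}0.png',imaging.capture(n)); p=imaging.camera_params(n); print(n,p)
print(imaging.camera_params('wrist'))
E
```

```text
{'clock': 0.0, 'tcp_pos': array([0.14411765, 0.6077956 , 0.23067049]), 'ee_rot': array([-3.64780585e-01, -3.12030050e+00,  1.87967017e-03]), 'finger_gap': 0.9998455468949073, 'ft_force': array([ 0.18480486, -0.63293108,  0.23150732])}
top {'K': array([[347.31210287,   0.        , 250.7471349 ],
       [  0.        , 347.31210287, 193.45921672],
       [  0.        ,   0.        ,   1.        ]]), 'rvec': array([ 2.18470912, -2.12491779,  0.1445153 ]), 'tvec': array([-0.01485273,  0.58619052,  0.87159284])}
side {'K': array([[376.26312914,   0.        , 263.1868513 ],
       [  0.        , 376.26312914, 194.07184359],
       [  0.        ,   0.        ,   1.        ]]), 'rvec': array([ 2.11459592, -0.60362102,  0.29611902]), 'tvec': array([-0.49172684,  0.227623  ,  0.98438399])}
{'K': array([[345.93869809,   0.        , 257.15453379],
       [  0.        , 345.93869809, 189.27079582],
       [  0.        ,   0.        ,   1.        ]]), 'T_tool_cam': array([[ 5.27960763e-04, -9.57207647e-01, -2.89401523e-01,
         7.32330124e-02],
       [ 9.99999818e-01,  4.21350157e-04,  4.30685621e-04,
        -2.71604080e-04],
       [-2.90316193e-04, -2.89401698e-01,  9.57207696e-01,
        -1.42682430e-01],
       [ 0.00000000e+00,  0.00000000e+00,  0.00000000e+00,
         1.00000000e+00]])}
```

View pics/top0.png

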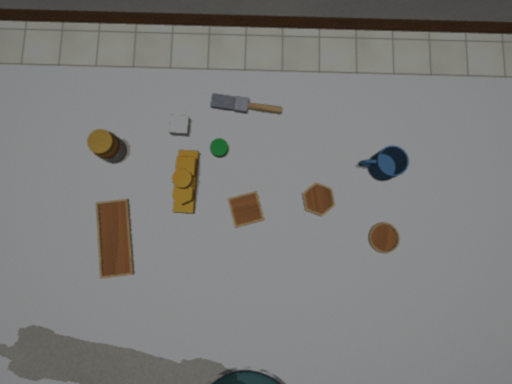

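View pics/side0.png

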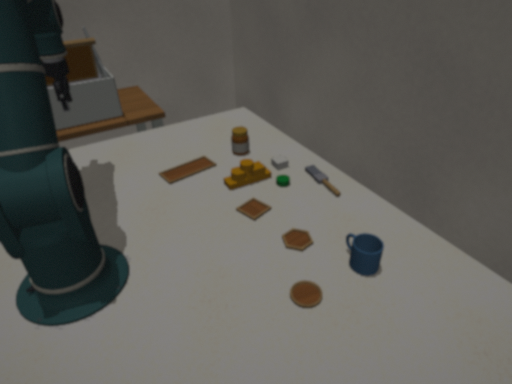

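The top view shows the stack at about (185,181), with the bar tray at (115,238), square tray at (246,209), hex tray at (318,199) and round tray at (384,237). The jar is at (105,145) and the mug at (387,163). The decoys are a white block at (179,125) and a green cake at (219,148). Next I'll measure and enlarge the stack.

```bash
cat > h.py <<'E'
import numpy as np, cv2
from workcell import bot, imaging
def cam(n):
    p=imaging.camera_params(n)
    if 'rvec' in p:
        return p['K'],cv2.Rodrigues(p['rvec'])[0],np.array(p['tvec']).reshape(3)
    s=bot.observe(); T=np.eye(4); T[:3,:3]=cv2.Rodrigues(np.array(s['ee_rot']))[0]; T[:3,3]=s['tcp_pos']
    W=np.linalg.inv(T@p['T_tool_cam']); return p['K'],W[:3,:3],W[:3,3]
def world(c,px,z):
    K,R,t=c; px=np.atleast_2d(np.array(px,float))
    d=(R.T@np.linalg.inv(K)@np.c_[px,np.ones(len(px))].T).T; o=-R.T@t
    return o+d*((z-o[2])/d[:,2])[:,None]
def pix(c,X):
    K,R,t=c; x=(K@(R@np.atleast_2d(X).T+t[:,None])).T; return x[:,:2]/x[:,2:]
E
python3 - <<'E'
from h import *
im=cv2.imread('pics/top0.png'); c=cam('top')
hsv=cv2.cvtColor(im,cv2.COLOR_BGR2HSV)
# trays: brown+rim ; wax: saturated yellow
for name,(x,y,w,h) in dict(bar=(90,190,50,95),sq=(222,185,48,48),hexa=(295,175,48,48),rnd=(360,215,48,48)).items():
    m=(hsv[y:y+h,x:x+w,1]>70).astype(np.uint8)
    n,l,st,_=cv2.connectedComponentsWithStats(m); k=1+st[1:,4].argmax()
    cn=max(cv2.findContours((l==k).astype(np.uint8),0,1)[0],key=cv2.contourArea)[:,0,:]+[x,y]
    wp=world(c,cn,0.010)[:,:2]*1000
    r=cv2.minAreaRect(wp.astype(np.float32)); print(name,np.round(r[0]),np.round(r[1]),round(r[2],1), 'area',cv2.contourArea(wp.astype(np.float32)))
    if name=='hexa': print(np.round(cv2.approxPolyDP(wp.astype(np.float32),8,True)[:,0]))
print('centres: stack',world(c,[[182,178]],.079),'jar',world(c,[[104,144]],.1),'mug',world(c,[[387,163]],.08))
a=cv2.resize(im[135:225,140:240],None,fx=6,fy=6,interpolation=cv2.INTER_CUBIC)
cv2.imwrite('pics/crop1.png',cv2.convertScaleAbs(a,alpha=1.2))
E
```

```text
bar [462. 361.] [199.  86.] 8.2 area 16240.32968454482
sq [548.  14.] [79. 79.] 16.3 area 5878.9575344420755
hexa [ 581. -181.] [87. 80.] 70.7 area 5137.9775237850845
[[ 624. -172.]
 [ 595. -140.]
 [ 550. -151.]
 [ 537. -189.]
 [ 565. -221.]
 [ 611. -213.]]
rnd [ 482. -355.] [77. 77.] 45.1 area 4597.620155833196
centres: stack [[0.61538489 0.17536544 0.079     ]] jar [[0.69187279 0.36913676 0.1       ]] mug [[ 0.66840097 -0.34149308  0.08      ]]
```

View pics/crop1.png

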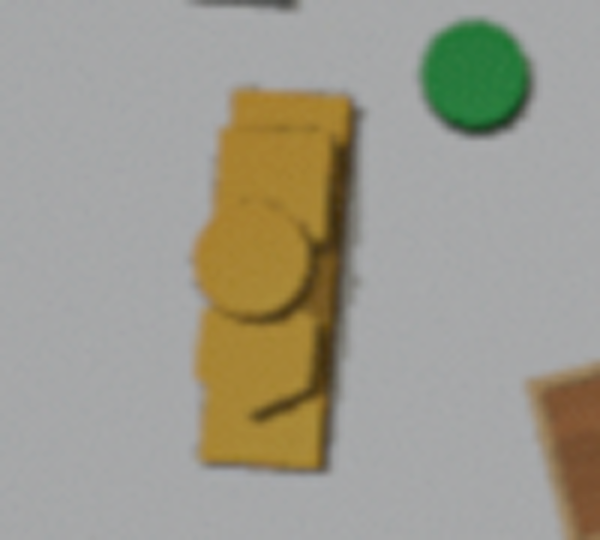

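The crop shows the square block on the far half of the bar, the hex on the near half with its flats facing the bar's sides, and the cake between them. The green disc is a decoy. I'll move over the stack and measure with the wrist camera.

>>> {"name": "play_rows", "arguments": {"rows": [-1, 0.04, -0.03, 0.005, 0, 0, 2, -1, 0.07, -0.06, 0.01, 0, 0, 4, -1, 0.1, -0.09, 0.02, 0, 0, 6, -1, 0.13, -0.12, 0.03, 0, 0, 8, -1, 0.16, -0.15, 0.035, 0, 0, 9, -1, 0.19, -0.175, 0.035, 0, 0, 10, -1, 0.22, -0.2, 0.035, 0, 0, 10, -1, 0.25, -0.23, 0.035, 0, 0, 10], "newtons": 30}}

```text
clock: 0.77
tcp_pos: [0.3885, 0.3833, 0.2664]
ee_rot: [0.091, 3.14, 0.0]
ft_force: [1.3, 1.0, 0.4]
finger_gap: 1.001
```

>>> {"name": "play_rows", "arguments": {"rows": [-1, 0.03, -0.03, 0.0, 0, 0, 0, -1, 0.06, -0.06, 0.0, 0, 0, 0, -1, 0.09, -0.09, 0.0, 0, 0, 0, -1, 0.12, -0.12, 0.0, 0, 0, 0, -1, 0.15, -0.15, 0, 0, 0, 0, -1, 0.18, -0.175, 0, 0, 0, 0, -1, 0.21, -0.2, 0, 0, 0, 0, -1, 0.216, -0.203, 0, 0, 0, 0]}}

```text
clock: 1.43
tcp_pos: [0.607, 0.1753, 0.2658]
ee_rot: [0.103, 3.139, -0.005]
ft_force: [-0.2, -1.5, 0.3]
finger_gap: 0.998
```

>>> {"name": "play_rows", "arguments": {"rows": [-1, 0, 0, 0, 0, 0, 0, -1, 0, 0, 0, 0, 0, 0, -1, 0, 0, 0, 0, 0, 0]}}

```text
clock: 1.68
tcp_pos: [0.6025, 0.1828, 0.266]
ee_rot: [-0.09, -3.14, -0.0]
ft_force: [-0.7, 0.2, -0.1]
finger_gap: 1.004
```

```bash
python3 - <<'E'
from h import *
s=bot.observe(); c=cam('wrist'); im=imaging.capture('wrist'); print(s['clock'],s['tcp_pos'],s['ee_rot'],s['q'])
cv2.imwrite('pics/w1.png',im); np.savez('w1.npz',K=c[0],R=c[1],t=c[2])
# tray angles from top0, sub-pixel-ish: edges by minAreaRect corners
t=cv2.imread('pics/top0.png'); ct=cam('top'); hsv=cv2.cvtColor(t,cv2.COLOR_BGR2HSV)
for name,(x,y,w,h) in dict(bar=(90,190,50,95),sq=(222,185,48,48)).items():
    m=(hsv[y:y+h,x:x+w,1]>70).astype(np.uint8)
    n,l,st,_=cv2.connectedComponentsWithStats(m); k=1+st[1:,4].argmax()
    cn=max(cv2.findContours((l==k).astype(np.uint8),0,1)[0],key=cv2.contourArea)[:,0,:]+[x,y]
    print(name,np.round(cv2.boxPoints(cv2.minAreaRect((world(ct,cn,.01)[:,:2]*1000).astype(np.float32)))))
E
```

```text
1.6833 [0.60252674 0.18278794 0.26597648] [-8.95824249e-02 -3.13962496e+00 -1.73862893e-04] [-0.5337206   0.40473285  0.25629728  1.56886651 -0.10841013  1.18256488
  1.25764938]
bar [[358. 389.]
 [370. 304.]
 [567. 332.]
 [554. 417.]]
sq [[499.  41.]
 [521. -35.]
 [597. -12.]
 [575.  64.]]
```

View pics/w1.png

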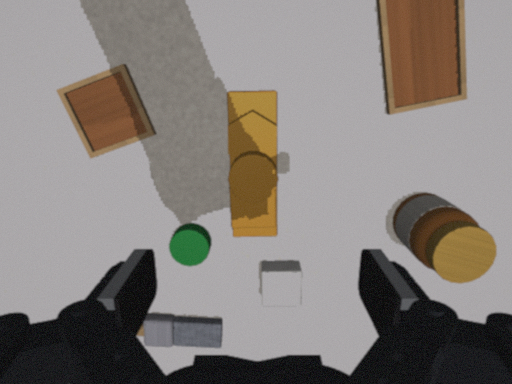

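The wrist view shows the bar at columns 228–277, rows 91–236. The hex's corner is at (252,111), and the round cake is at about (253,178). I'll enlarge it for exact edges.

```bash
python3 - <<'E'
from h import *
im=cv2.imread('pics/w1.png'); d=np.load('w1.npz'); c=(d['K'],d['R'],d['t'])
a=cv2.resize(im[80:245,180:330],None,fx=3.6,fy=3.6,interpolation=cv2.INTER_CUBIC)
a=cv2.createCLAHE(3,(4,4)).apply(a[:,:,1]) 
cv2.imwrite('pics/crop2.png',a)
for z in(0.025,):
    print(np.round(world(c,[[228,92],[276.5,91],[233,236],[277,235]],z)*1000))
print('hex pts z55',np.round(world(c,[[229,124],[252,111],[276,124]],.055)*1000))
print('cake top z79',np.round(world(c,[[228,178],[278,178],[253,152]],.079)*1000))
hsv=cv2.cvtColor(im,cv2.COLOR_BGR2HSV); m=((hsv[...,1]>150)&(hsv[...,0]>15)&(hsv[...,0]<30))
for r in range(90,240,6):
    k=np.where(m[r,180:330])[0]; print(r,k.min()+180 if len(k) else 0,k.max()+180 if len(k) else 0,end=' | ')
print('O',-c[1].T@c[2])
E
```

```text
[[535. 155.  25.]
 [537. 207.  25.]
 [702. 148.  25.]
 [704. 201.  25.]]
hex pts z55 [[566. 156.  55.]
 [554. 180.  55.]
 [568. 204.  55.]]
cake top z79 [[616. 153.  79.]
 [618. 202.  79.]
 [591. 179.  79.]]
90 0 0 | 96 228 275 | 102 228 275 | 108 229 275 | 114 229 275 | 120 229 275 | 126 229 275 | 132 229 275 | 138 229 275 | 144 229 275 | 150 229 275 | 156 231 275 | 162 231 275 | 168 231 275 | 174 230 275 | 180 229 276 | 186 230 275 | 192 231 275 | 198 231 275 | 204 231 275 | 210 232 275 | 216 232 275 | 222 232 275 | 228 233 275 | 234 234 275 | O [0.52943574 0.18659155 0.40871035]
```

View pics/crop2.png

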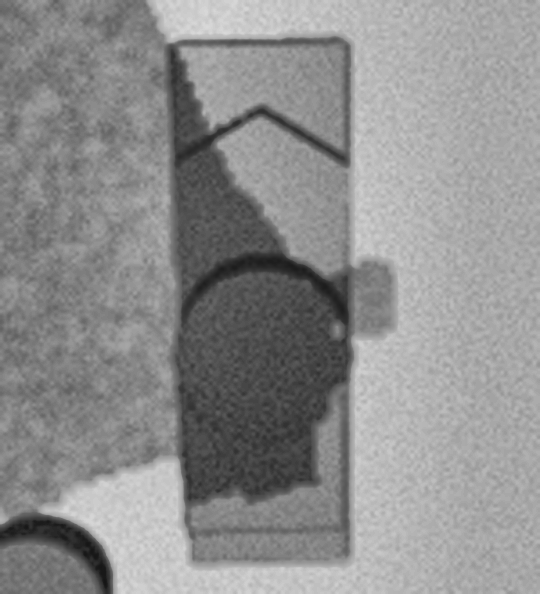

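Measured: bar centre (0.6195, 0.178), yaw −2.2°. Hex centre is about (0.583, 0.179), square about (0.655, 0.177) and cake about (0.617, 0.178). The sizes agree with those given. Descending on the cake.

>>> {"name": "play_rows", "arguments": {"rows": [-1, 0.01, -0.004, -0.03, 0, 0, 1.1, -1, 0.0145, -0.005, -0.06, 0, 0, 1.1, -1, 0.0145, -0.005, -0.09, 0, 0, 1.1, -1, 0.0145, -0.005, -0.12, 0, 0, 1.1, -1, 0.0145, -0.005, -0.14, 0, 0, 1.1, -1, 0.0145, -0.005, -0.146, 0, 0, 1.1, -1, 0.0145, -0.005, -0.146, 0, 0, 1.1, -1, 0.0145, -0.005, -0.146, 0, 0, 1.1]}}

```text
clock: 2.4
tcp_pos: [0.618, 0.1775, 0.1215]
ee_rot: [0.06, 3.14, 0.001]
ft_force: [0.2, -0.1, 0.6]
finger_gap: 1.0
```

>>> {"name": "play_rows", "arguments": {"rows": [-1, -0.001, 0.0, -0.02, 0, 0, 0, -1, -0.001, 0.0, -0.04, 0, 0, 0, -1, -0.001, 0.0, -0.056, 0, 0, 0, -1, -0.001, 0, -0.062, 0, 0, 0, -1, -0.001, 0, -0.062, 0, 0, 0, -1, -0.001, 0, -0.062, 0, 0, 0], "newtons": 30}}

```text
clock: 2.9
tcp_pos: [0.6175, 0.1772, 0.0597]
ee_rot: [0.061, 3.139, 0.001]
ft_force: [0.8, 0.2, 0.9]
finger_gap: 1.003
```

>>> {"name": "play_rows", "arguments": {"rows": [0, 0, 0, 0, 0, 0, 0, 0.3, 0, 0, 0, 0, 0, 0, 0.5, 0, 0, 0, 0, 0, 0, 1, 0, 0, 0, 0, 0, 0, 1, 0, 0, 0, 0, 0, 0, 1, 0, 0, 0, 0, 0, 0]}}

```text
clock: 3.4
tcp_pos: [0.6172, 0.177, 0.0594]
ee_rot: [0.061, 3.14, 0.001]
ft_force: [-2.8, -0.8, 9.8]
finger_gap: 0.573
```

```bash
python3 - <<'E'
from h import *
im=imaging.capture('side'); cv2.imwrite('pics/s1.png',cv2.resize(im[120:220,190:310],None,fx=5,fy=5,interpolation=cv2.INTER_CUBIC)); s=bot.observe(); print(s['tcp_pos'],s['finger_gap'],s['ft_force'])
E
```

```text
[0.61718148 0.17700636 0.05939137] 0.5760791032049231 [-2.65720146 -0.73858384  8.84004045]
```

View pics/s1.png

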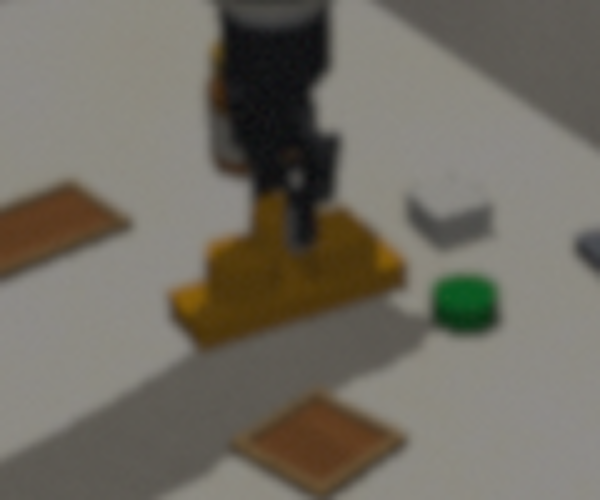

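The fingers hold the cake (opening 0.576, about 49 mm). Lifting.

>>> {"name": "play_rows", "arguments": {"rows": [1, 0, 0, 0.004, 0, 0, 0, 1, 0, 0, 0.015, 0, 0, 0, 1, 0, 0, 0.035, 0, 0, 0, 1, 0, 0, 0.055, 0, 0, 0, 1, 0, -0.01, 0.075, 0, 0, 0, 1, -0.005, -0.03, 0.085, 0, 0, 0, 1, -0.012, -0.055, 0.085, 0, 0, 0, 1, -0.02, -0.08, 0.085, 0, 0, 0]}}

```text
clock: 4.12
tcp_pos: [0.597, 0.0963, 0.145]
ee_rot: [0.06, 3.139, 0.001]
ft_force: [0.4, -0.7, -0.5]
finger_gap: 0.571
```

>>> {"name": "play_rows", "arguments": {"rows": [1, -0.007, -0.03, 0, 0, 0, 0, 1, -0.014, -0.06, 0, 0, 0, 0, 1, -0.021, -0.09, 0, 0, 0, 0, 1, -0.028, -0.12, 0, 0, 0, 0, 1, -0.036, -0.15, 0, 0, 0, 0, 1, -0.044, -0.18, 0, 0, 0, 0, 1, -0.052, -0.21, 0, 0, 0, 0, 1, -0.06, -0.24, 0, 0, 0, 0]}}

```text
clock: 4.78
tcp_pos: [0.5363, -0.1446, 0.1443]
ee_rot: [0.061, 3.14, -0.0]
ft_force: [1.2, -0.1, -0.6]
finger_gap: 0.569
```

>>> {"name": "play_rows", "arguments": {"rows": [1, -0.007, -0.03, 0, 0, 0, 0, 1, -0.014, -0.06, 0, 0, 0, 0, 1, -0.021, -0.09, 0, 0, 0, 0, 1, -0.028, -0.12, 0, 0, 0, 0, 1, -0.036, -0.15, 0, 0, 0, 0, 1, -0.044, -0.18, 0, 0, 0, 0, 1, -0.052, -0.205, 0, 0, 0, 0, 1, -0.055, -0.212, 0, 0, 0, 0]}}

```text
clock: 5.45
tcp_pos: [0.4797, -0.3596, 0.1444]
ee_rot: [0.068, 3.14, -0.003]
ft_force: [-0.4, 0.5, -0.2]
finger_gap: 0.572
```

>>> {"name": "play_rows", "arguments": {"rows": [1, 0, 0, 0, 0, 0, 0, 1, 0, 0, 0, 0, 0, 0, 1, 0, 0, 0, 0, 0, 0]}}

```text
clock: 5.7
tcp_pos: [0.4825, -0.3539, 0.1436]
ee_rot: [0.059, 3.14, 0.001]
ft_force: [0.7, 0.2, -0.5]
finger_gap: 0.574
```

```bash
python3 - <<'E'
from h import *
s=bot.observe(); c=cam('wrist'); im=imaging.capture('wrist'); print(s['clock'],s['tcp_pos'],s['ee_rot'],s['q'],s['finger_gap'])
cv2.imwrite('pics/w2.png',im); np.savez('w2.npz',K=c[0],R=c[1],t=c[2])
E
```

```text
5.7 [ 0.48246706 -0.35386367  0.14359285] [5.90940089e-02 3.14046713e+00 7.35738556e-04] [ 0.30850031  0.48582626  0.35758473  1.77097242 -0.20754745  0.92154696
  2.28738685] 0.5737270888589415
```

View pics/w2.png

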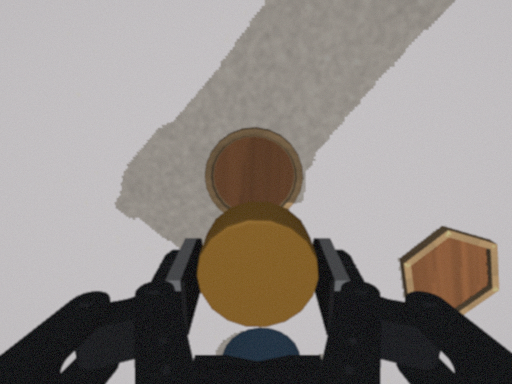

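The cake hangs level at (257,265). The tray rim spans columns 205–303 with its top at row 128. I'll check the tray centre and the cake centre numerically.

```bash
python3 - <<'E'
from h import *
d=np.load('w2.npz'); c=(d['K'],d['R'],d['t'])
print(np.round(world(c,[[205,176],[303,176],[254,128]],.01)*1000))
# cake top, z = 79+ (143.6-59.4) = 163
print(np.round(world(c,[[198,268],[318,268],[257,203],[257,326]],.163)*1000))
# hex tray visible vertices
print(np.round(world(c,[[401,262],[447,227],[497,243],[498,290]],.01)*1000))
E
```

```text
[[ 480. -397.   10.]
 [ 483. -316.   10.]
 [ 442. -355.   10.]]
[[ 478. -378.  163.]
 [ 480. -330.  163.]
 [ 452. -353.  163.]
 [ 507. -355.  163.]]
[[ 565. -229.   10.]
 [ 533. -192.   10.]
 [ 550. -146.   10.]
 [ 597. -138.   10.]]
```

The tray centre is (0.483, −0.356), and the cake is within 2 mm of it. Lowering.

>>> {"name": "play_rows", "arguments": {"rows": [1, 0.001, -0.002, -0.03, 0, 0, 0, 1, 0.001, -0.002, -0.06, 0, 0, 0, 1, 0.001, -0.002, -0.09, 0, 0, 0, 1, 0.001, -0.002, -0.11, 0, 0, 0, 1, 0.001, -0.002, -0.122, 0, 0, 0, 1, 0.001, -0.002, -0.128, 0, 0, 0, 1, 0.001, -0.002, -0.13, 0, 0, 0, 1, 0.001, -0.002, -0.13, 0, 0, 0]}}

```text
clock: 6.42
tcp_pos: [0.4833, -0.3571, 0.0139]
ee_rot: [0.061, 3.14, -0.001]
ft_force: [-0.4, -0.1, 1.0]
finger_gap: 0.572
```

>>> {"name": "play_rows", "arguments": {"rows": [1, 0, 0, -0.002, 0, 0, 0, 1, 0, 0, -0.004, 0, 0, 0, 1, 0, 0, -0.0045, 0, 0, 0, 1, 0, 0, -0.0045, 0, 0, 0]}}

```text
clock: 6.75
tcp_pos: [0.4829, -0.3572, 0.0091]
ee_rot: [0.061, 3.141, -0.0]
ft_force: [-0.4, -0.4, 0.6]
finger_gap: 0.569
```

```bash
python3 - <<'E'
from h import *
im=imaging.capture('side'); cv2.imwrite('pics/s2.png',cv2.resize(im[230:330,250:370],None,fx=5,fy=5,interpolation=cv2.INTER_CUBIC)); s=bot.observe(); print(s['clock'],s['tcp_pos'],s['finger_gap'],s['ft_force'])
E
```

```text
6.8 [ 0.48285833 -0.35719841  0.00903079] 0.5719676102911587 [ 0.20925546 -0.20004578 -0.26737706]
```

View pics/s2.png

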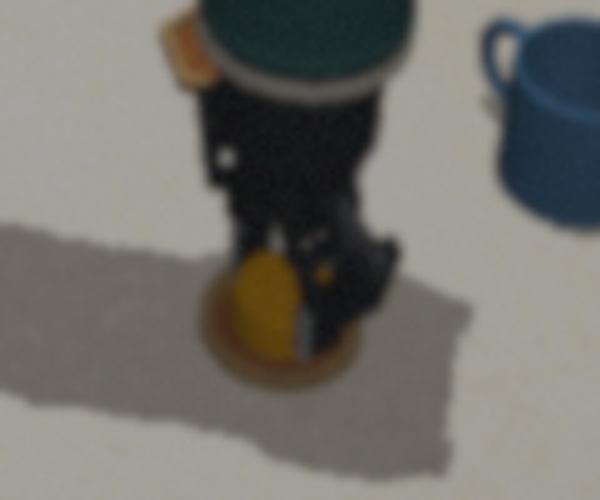

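The cake is over the tray but not touching down yet, so I'll inch down until force shows.

>>> {"name": "play_rows", "arguments": {"rows": [1, 0, 0, -0.001, 0, 0, 0, 1, 0, 0, -0.001, 0, 0, 0, 1, 0, 0, -0.001, 0, 0, 0]}}

```text
clock: 7.05
tcp_pos: [0.4829, -0.3573, 0.0084]
ee_rot: [0.061, 3.14, -0.0]
ft_force: [-2.8, 2.7, 10.0]
finger_gap: 0.574
```

>>> {"name": "play_rows", "arguments": {"rows": [1, 0, 0, -0.001, 0, 0, 0, 1, 0, 0, -0.001, 0, 0, 0, 1, 0, 0, -0.001, 0, 0, 0]}}

```text
clock: 7.3
tcp_pos: [0.483, -0.3573, 0.0083]
ee_rot: [0.062, 3.14, 0.0]
ft_force: [-7.2, 7.6, 27.9]
finger_gap: 0.572
```

>>> {"name": "play_rows", "arguments": {"rows": [1, 0, 0, 0.001, 0, 0, 0, 1, 0, 0, 0.0015, 0, 0, 0, -0.2, 0, 0, 0.0015, 0, 0, 0, -0.4, 0, 0, 0.0015, 0, 0, 0, -0.5, 0, 0, 0.0015, 0, 0, 0, -0.5, 0, 0, 0.0015, 0, 0, 0]}}

```text
clock: 7.8
tcp_pos: [0.4827, -0.3571, 0.0081]
ee_rot: [-0.061, -3.141, -0.0]
ft_force: [0.4, 0.7, -0.5]
finger_gap: 0.748
```

>>> {"name": "play_rows", "arguments": {"rows": [-0.6, 0, 0, 0.01, 0, 0, 0, -0.7, 0, 0, 0.03, 0, 0, 0, -1, 0, 0, 0.06, 0, 0, 0, -1, 0, 0, 0.09, 0, 0, 0, -1, 0.005, 0.02, 0.12, 0, 0, 0, -1, 0.012, 0.05, 0.145, 0, 0, 0, -1, 0.02, 0.08, 0.15, 0, 0, 0, -1, 0.028, 0.11, 0.15, 0, 0, 0]}}

```text
clock: 8.47
tcp_pos: [0.5117, -0.2464, 0.1612]
ee_rot: [0.063, 3.137, -0.002]
ft_force: [0.5, 0.4, -0.9]
finger_gap: 1.001
```

>>> {"name": "play_rows", "arguments": {"rows": [-1, 0.006, 0.035, 0.005, 0, 0, 0, -1, 0.012, 0.07, 0.01, 0, 0, 0, -1, 0.018, 0.105, 0.015, 0, 0, 0, -1, 0.024, 0.14, 0.02, 0, 0, 0, -1, 0.03, 0.175, 0.025, 0, 0, 0, -1, 0.036, 0.21, 0.03, 0, 0, 0, -1, 0.042, 0.245, 0.035, 0, 0, 0, -1, 0.048, 0.28, 0.04, 0, 0, 0]}}

```text
clock: 9.13
tcp_pos: [0.5587, 0.0345, 0.1994]
ee_rot: [0.062, 3.14, -0.0]
ft_force: [0.5, -0.2, 0.4]
finger_gap: 1.002
```

>>> {"name": "play_rows", "arguments": {"rows": [-1, 0.006, 0.035, 0.005, 0, 0, 0, -1, 0.012, 0.07, 0.01, 0, 0, 0, -1, 0.018, 0.105, 0.01, 0, 0, 0, -1, 0.022, 0.13, 0.01, 0, 0, 0, -1, 0.023, 0.145, 0.01, 0, 0, 0, -1, 0.023, 0.145, 0.01, 0, 0, 0, -1, 0.023, 0.145, 0.01, 0, 0, 0, -1, 0.023, 0.145, 0.01, 0, 0, 0]}}

```text
clock: 9.8
tcp_pos: [0.5818, 0.1763, 0.2085]
ee_rot: [0.064, 3.141, -0.001]
ft_force: [0.4, -0.2, -0.2]
finger_gap: 0.999
```

```bash
python3 - <<'E'
from h import *
s=bot.observe(); c=cam('wrist'); im=imaging.capture('wrist'); print(s['clock'],s['tcp_pos'],s['ee_rot'],s['finger_gap'])
cv2.imwrite('pics/w3raw.png',im); np.savez('w3.npz',K=c[0],R=c[1],t=c[2])
a=cv2.resize(im[50:270,160:350],None,fx=2.7,fy=2.7,interpolation=cv2.INTER_CUBIC)
cv2.imwrite('pics/w3.png',cv2.convertScaleAbs(a,alpha=1.4))
E
```

```text
9.8 [0.5817679  0.1762854  0.20852036] [ 6.38085407e-02  3.14078586e+00 -1.22957704e-03] 0.9985139164275149
```

View pics/w3.png

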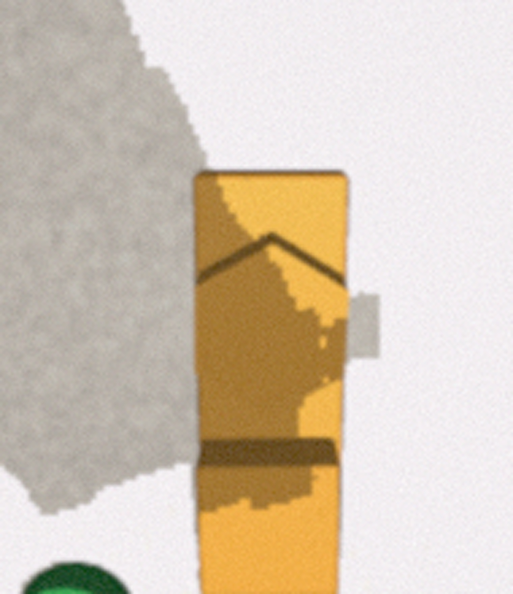

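```bash
python3 - <<'E'
from h import *
d=np.load('w3.npz'); c=(d['K'],d['R'],d['t'])
f=lambda p:np.array(p)/2.7+[160,50]-0.3
print('hex',np.round(world(c,f([[197,283],[271,243],[346,288]]),.055)*1000))
print('sq near edge',np.round(world(c,f([[200,465],[338,465]]),.055)*1000))
print('bar near',np.round(world(c,f([[194,174],[347,174]]),.025)*1000))
E
```

```text
hex [[566. 155.  55.]
 [554. 180.  55.]
 [569. 203.  55.]]
sq near edge [[629. 152.  55.]
 [630. 200.  55.]]
bar near [[534. 154.  25.]
 [536. 206.  25.]]
```

>>> {"name": "play_rows", "arguments": {"rows": [-1, 0.001, 0.003, -0.03, 0, 0, 0, -1, 0.001, 0.003, -0.06, 0, 0, 0, -1, 0.001, 0.003, -0.09, 0, 0, 0, -1, 0.001, 0.003, -0.12, 0, 0, 0, -1, 0.001, 0.003, -0.15, 0, 0, 0, -1, 0.001, 0.003, -0.168, 0, 0, 0, -1, 0.001, 0.003, -0.176, 0, 0, 0, -1, 0.001, 0.003, -0.176, 0, 0, 0]}}

```text
clock: 10.52
tcp_pos: [0.5821, 0.1795, 0.031]
ee_rot: [-0.063, -3.139, 0.002]
ft_force: [-0.7, 0.4, 0.0]
finger_gap: 0.996
```

>>> {"name": "play_rows", "arguments": {"rows": [-0.5, 0, 0, 0, 0, 0, 0, 0, 0, 0, 0, 0, 0, 0, 0.2, 0, 0, 0, 0, 0, 0, 0.5, 0, 0, 0, 0, 0, 0, 1, 0, 0, 0, 0, 0, 0, 1, 0, 0, 0, 0, 0, 0]}}

```text
clock: 11.02
tcp_pos: [0.5836, 0.181, 0.0339]
ee_rot: [0.062, 3.139, 0.001]
ft_force: [-1.8, -1.5, 8.9]
finger_gap: 0.574
```

>>> {"name": "play_rows", "arguments": {"rows": [1, 0, 0, 0.003, 0, 0, 0, 1, 0, 0, 0.01, 0, 0, 0, 1, 0, 0, 0.025, 0, 0, 0, 1, 0, 0, 0.045, 0, 0, 0, 1, 0, 0, 0.065, 0, 0, 0, 1, 0, -0.02, 0.075, 0, 0, 0, 1, 0, -0.045, 0.075, 0, 0, 0, 1, 0, -0.07, 0.075, 0, 0, 0]}}

```text
clock: 11.68
tcp_pos: [0.5832, 0.1107, 0.109]
ee_rot: [0.059, 3.139, 0.001]
ft_force: [0.8, -0.0, -1.4]
finger_gap: 0.58
```

>>> {"name": "play_rows", "arguments": {"rows": [1, 0, -0.035, 0.005, 0, 0, 2, 1, 0, -0.075, 0.01, 0, 0, 4, 1, 0, -0.115, 0.01, 0, 0, 6, 1, -0.001, -0.155, 0.01, 0, 0, 8, 1, -0.001, -0.195, 0.01, 0, 0, 10, 1, -0.002, -0.235, 0.01, 0, 0, 12, 1, -0.002, -0.27, 0.01, 0, 0, 13, 1, -0.002, -0.293, 0.01, 0, 0, 13]}}

```text
clock: 12.35
tcp_pos: [0.5801, -0.1865, 0.1184]
ee_rot: [-0.292, 3.127, -0.002]
ft_force: [-0.0, 0.0, -0.8]
finger_gap: 0.576
```

>>> {"name": "play_rows", "arguments": {"rows": [1, 0, 0, -0.005, 0, 0, 0, 1, 0, 0, -0.01, 0, 0, 0, 1, 0, 0, -0.015, 0, 0, 0, 1, 0, 0, -0.015, 0, 0, 0]}}

```text
clock: 12.68
tcp_pos: [0.5805, -0.1805, 0.1014]
ee_rot: [0.297, -3.126, -0.001]
ft_force: [0.6, 0.6, -0.9]
finger_gap: 0.577
```

>>> {"name": "play_rows", "arguments": {"rows": [1, 0, -0.001, -0.03, 0, 0, 0, 1, 0, -0.001, -0.055, 0, 0, 0, 1, 0, -0.001, -0.072, 0, 0, 0, 1, 0, -0.001, -0.08, 0, 0, 0, 1, 0, -0.001, -0.083, 0, 0, 0, 1, 0, -0.001, -0.083, 0, 0, 0]}}

```text
clock: 13.18
tcp_pos: [0.5809, -0.1825, 0.0193]
ee_rot: [0.296, -3.127, -0.0]
ft_force: [-0.4, -0.1, -0.9]
finger_gap: 0.577
```

>>> {"name": "play_rows", "arguments": {"rows": [1, 0, 0, -0.0015, 0, 0, 0, 1, 0, 0, -0.003, 0, 0, 0, 1, 0, 0, -0.004, 0, 0, 0, 1, 0, 0, -0.004, 0, 0, 0]}}

```text
clock: 13.52
tcp_pos: [0.5809, -0.1831, 0.0157]
ee_rot: [-0.295, 3.127, -0.0]
ft_force: [0.4, -0.2, -1.0]
finger_gap: 0.579
```

```bash
python3 - <<'E'
from h import *
s=bot.observe();print(s['tcp_pos'],s['ft_force'])
im=imaging.capture('side'); cv2.imwrite('pics/s3.png',cv2.resize(im[170:270,240:360],None,fx=5,fy=5,interpolation=cv2.INTER_CUBIC))
E
```

```text
[ 0.58094898 -0.18313798  0.01565962] [ 0.40222412 -0.15254353 -1.01182304]
```

View pics/s3.png

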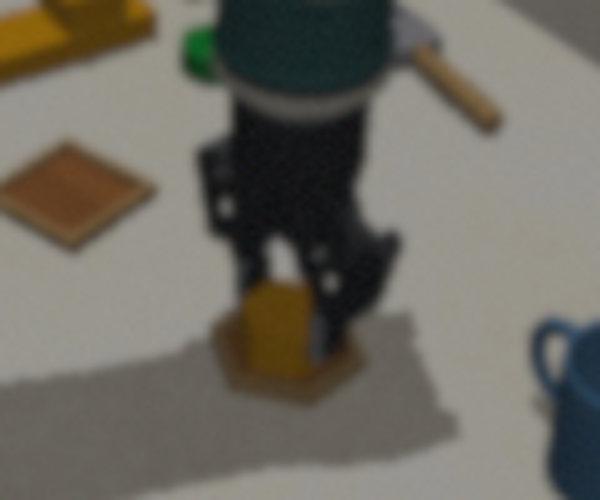

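The hex block is inside its tray outline, just above the floor. I'll inch it down.

>>> {"name": "play_rows", "arguments": {"rows": [1, 0, 0, -0.001, 0, 0, 0, 1, 0, 0, -0.0015, 0, 0, 0, 1, 0, 0, -0.0015, 0, 0, 0]}}

```text
clock: 13.82
tcp_pos: [0.5807, -0.1832, 0.0137]
ee_rot: [0.294, -3.128, 0.0]
ft_force: [0.5, -0.6, -1.0]
finger_gap: 0.578
```

>>> {"name": "play_rows", "arguments": {"rows": [1, 0, 0, -0.001, 0, 0, 0, 1, 0, 0, -0.0015, 0, 0, 0, 1, 0, 0, -0.0015, 0, 0, 0]}}

```text
clock: 14.07
tcp_pos: [0.5808, -0.1832, 0.0129]
ee_rot: [-0.294, 3.127, -0.0]
ft_force: [-5.4, 1.7, 12.9]
finger_gap: 0.581
```

Touchdown at the predicted height. I'll relieve the load, release and retreat to the square block.

>>> {"name": "play_rows", "arguments": {"rows": [1, 0, 0, 0.0005, 0, 0, 0, 1, 0, 0, 0.0005, 0, 0, 0, -0.2, 0, 0, 0.0005, 0, 0, 0, -0.4, 0, 0, 0.0005, 0, 0, 0, -0.5, 0, 0, 0.0005, 0, 0, 0, -0.5, 0, 0, 0.001, 0, 0, 0]}}

```text
clock: 14.57
tcp_pos: [0.5807, -0.1831, 0.0131]
ee_rot: [0.295, -3.128, 0.0]
ft_force: [0.4, -0.3, -0.1]
finger_gap: 0.754
```

>>> {"name": "play_rows", "arguments": {"rows": [-0.6, 0, 0, 0.01, 0, 0, 0, -0.7, 0, 0, 0.03, 0, 0, 0, -1, 0, 0, 0.06, 0, 0, 0, -1, 0, 0, 0.09, 0, 0, -2, -1, 0.005, 0.025, 0.11, 0, 0, -5, -1, 0.015, 0.06, 0.125, 0, 0, -9, -1, 0.025, 0.095, 0.13, 0, 0, -13, -1, 0.035, 0.13, 0.13, 0, 0, -13]}}

```text
clock: 15.23
tcp_pos: [0.6168, -0.0517, 0.1461]
ee_rot: [0.07, 3.137, 0.0]
ft_force: [0.6, -0.1, -0.0]
finger_gap: 0.998
```

>>> {"name": "play_rows", "arguments": {"rows": [-1, 0.01, 0.035, 0.0, 0, 0, 0, -1, 0.02, 0.075, 0.0, 0, 0, 0, -1, 0.028, 0.11, 0.0, 0, 0, 0, -1, 0.035, 0.15, 0, 0, 0, 0, -1, 0.038, 0.19, 0, 0, 0, 0, -1, 0.039, 0.215, 0, 0, 0, 0, -1, 0.039, 0.228, 0, 0, 0, 0, -1, 0.039, 0.228, 0, 0, 0, 0]}}

```text
clock: 15.9
tcp_pos: [0.6541, 0.1788, 0.1436]
ee_rot: [-0.055, -3.141, -0.002]
ft_force: [-0.7, 0.2, 0.6]
finger_gap: 1.002
```

>>> {"name": "play_rows", "arguments": {"rows": [-1, 0, 0, -0.02, 0, 0, 0, -1, 0, 0, -0.03, 0, 0, 0, -1, 0, 0, -0.03, 0, 0, 0, -1, 0, 0, -0.03, 0, 0, 0]}}

```text
clock: 16.23
tcp_pos: [0.6546, 0.1736, 0.1131]
ee_rot: [-0.063, -3.14, 0.001]
ft_force: [0.3, -0.1, 0.0]
finger_gap: 1.002
```

>>> {"name": "play_rows", "arguments": {"rows": [-1, 0, 0.003, -0.03, 0, 0, 0, -1, 0, 0.003, -0.055, 0, 0, 0, -1, 0, 0.003, -0.073, 0, 0, 0, -1, 0, 0.003, -0.08, 0, 0, 0, -1, 0, 0.003, -0.08, 0, 0, 0]}}

```text
clock: 16.65
tcp_pos: [0.6543, 0.1772, 0.0325]
ee_rot: [-0.062, -3.139, 0.001]
ft_force: [0.3, -0.3, 1.0]
finger_gap: 0.999
```

>>> {"name": "play_rows", "arguments": {"rows": [-0.5, 0, 0, 0, 0, 0, 0, 0, 0, 0, 0, 0, 0, 0, 0.2, 0, 0, 0, 0, 0, 0, 0.5, 0, 0, 0, 0, 0, 0, 1, 0, 0, 0, 0, 0, 0, 1, 0, 0, 0, 0, 0, 0]}}

```text
clock: 17.15
tcp_pos: [0.6556, 0.178, 0.0349]
ee_rot: [0.061, 3.139, 0.001]
ft_force: [-2.0, -0.7, 7.0]
finger_gap: 0.576
```

>>> {"name": "play_rows", "arguments": {"rows": [1, 0, 0, 0.003, 0, 0, 0, 1, 0, 0, 0.01, 0, 0, 0, 1, 0, 0, 0.025, 0, 0, 0, 1, 0, 0, 0.045, 0, 0, 0, 1, 0, 0, 0.065, 0, 0, 0, 1, -0.01, -0.02, 0.075, 0, 0, 3, 1, -0.025, -0.04, 0.075, 0, 0, 8, 1, -0.04, -0.06, 0.075, 0, 0, 13]}}

```text
clock: 17.82
tcp_pos: [0.6149, 0.1175, 0.1105]
ee_rot: [-0.302, 3.124, 0.0]
ft_force: [0.5, -1.0, -1.6]
finger_gap: 0.582
```

>>> {"name": "play_rows", "arguments": {"rows": [1, -0.02, -0.03, 0.0, 0, 0, 2, 1, -0.04, -0.06, 0.0, 0, 0, 4, 1, -0.058, -0.09, 0.0, 0, 0, 5.5, 1, -0.067, -0.1035, 0.0, 0, 0, 5.5, 1, -0.067, -0.1035, 0.0, 0, 0, 5.5, 1, -0.067, -0.1035, 0.0, 0, 0, 5.5, 1, -0.067, -0.1035, 0.0, 0, 0, 5.5]}}

```text
clock: 18.4
tcp_pos: [0.5485, 0.0152, 0.1092]
ee_rot: [-0.445, 3.108, 0.0]
ft_force: [-0.2, -0.2, -1.6]
finger_gap: 0.582
```

```bash
python3 - <<'E'
from h import *
s=bot.observe(); c=cam('wrist'); im=imaging.capture('wrist'); print(s['clock'],s['tcp_pos'],s['ee_rot'],s['finger_gap'])
cv2.imwrite('pics/w4.png',im); np.savez('w4.npz',K=c[0],R=c[1],t=c[2])
E
```

```text
18.4 [0.54851096 0.01516117 0.10917347] [-4.44624995e-01  3.10841745e+00  4.09300906e-04] 0.582240161279955
```

View pics/w4.png

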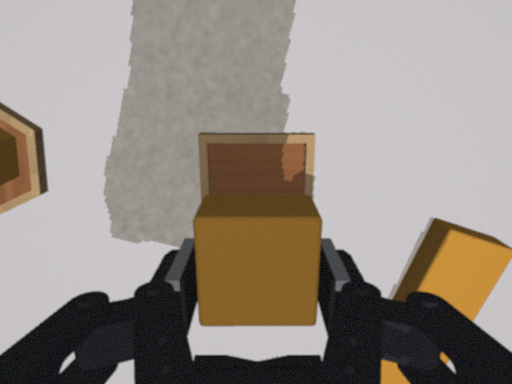

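The square tray's near edge runs (199,134)–(315,133), parallel to the block's edge (195,213)–(320,212). I'll check the numbers.

```bash
python3 - <<'E'
from h import *
d=np.load('w4.npz'); c=(d['K'],d['R'],d['t'])
a=world(c,[[199,134],[315,133]],.01)[:,:2]*1000; e=a[1]-a[0]; print(a,np.hypot(*e),np.degrees(np.arctan2(e[1],e[0]))-90)
u=e/np.hypot(*e); n=np.array([u[1],-u[0]]); print('tray centre',a.mean(0)+41*n)
z=.055+.1092-.0349
b=world(c,[[195.5,214],[320,213],[200,326],[317,324]],z)[:,:2]*1000; print('block top',b,b.mean(0))
for i,j in((0,1),(2,3)): print(np.degrees(np.arctan2(*(b[j]-b[i])[::-1]))-90)
E
```

```text
[[521.25765585 -35.41862947]
 [497.91161773  41.9039404 ]] 80.77015109171288 16.800664089613306
tray centre [548.83459884  15.09341407]
block top [[529.61169606 -15.09930891]
 [516.01221293  29.95632611]
 [578.10746762  -1.65603549]
 [563.35793736  45.23876744]] [546.77232849  14.60993729]
16.79578676135509
17.459601083940626
```

Aligned within about 0.5° and 2 mm. Lowering.

>>> {"name": "play_rows", "arguments": {"rows": [1, 0.001, 0, -0.03, 0, 0, 0, 1, 0.001, 0, -0.058, 0, 0, 0, 1, 0.001, 0, -0.078, 0, 0, 0, 1, 0.001, 0, -0.087, 0, 0, 0, 1, 0.001, 0, -0.09, 0, 0, 0, 1, 0.001, 0, -0.092, 0, 0, 0, 1, 0.001, 0, -0.093, 0, 0, 0, 1, 0.001, 0, -0.093, 0, 0, 0]}}

```text
clock: 19.12
tcp_pos: [0.5494, 0.0145, 0.0161]
ee_rot: [-0.444, 3.109, -0.0]
ft_force: [0.3, -0.3, -0.2]
finger_gap: 0.576
```

>>> {"name": "play_rows", "arguments": {"rows": [1, 0, 0, -0.001, 0, 0, 0, 1, 0, 0, -0.0015, 0, 0, 0, 1, 0, 0, -0.002, 0, 0, 0, 1, 0, 0, -0.002, 0, 0, 0]}}

```text
clock: 19.45
tcp_pos: [0.549, 0.0144, 0.0139]
ee_rot: [-0.444, 3.109, 0.0]
ft_force: [-3.3, 0.0, 9.0]
finger_gap: 0.578
```

>>> {"name": "play_rows", "arguments": {"rows": [1, 0, 0, 0.0005, 0, 0, 0, 1, 0, 0, 0.0005, 0, 0, 0, -0.2, 0, 0, 0.0005, 0, 0, 0, -0.4, 0, 0, 0.0005, 0, 0, 0, -0.5, 0, 0, 0.0005, 0, 0, 0, -0.5, 0, 0, 0.001, 0, 0, 0]}}

```text
clock: 19.95
tcp_pos: [0.5487, 0.0144, 0.0142]
ee_rot: [0.444, -3.11, 0.0]
ft_force: [-0.9, 0.8, -0.2]
finger_gap: 0.749
```

>>> {"name": "play_rows", "arguments": {"rows": [-0.6, 0, 0, 0.01, 0, 0, 0, -0.7, 0, 0, 0.03, 0, 0, 0, -1, 0, 0, 0.06, 0, 0, 0, -1, 0.005, 0.01, 0.1, 0, 0, -4, -1, 0.015, 0.03, 0.14, 0, 0, -9, -1, 0.025, 0.055, 0.175, 0, 0, -14, -1, 0.035, 0.08, 0.19, 0, 0, -18.7, -1, 0.045, 0.11, 0.195, 0, 0, -18.7]}}

```text
clock: 20.62
tcp_pos: [0.5956, 0.1254, 0.2147]
ee_rot: [0.078, 3.135, 0.003]
ft_force: [0.7, 0.2, 0.0]
finger_gap: 0.998
```

>>> {"name": "play_rows", "arguments": {"rows": [-1, 0.015, 0.03, 0.0, 0, 0, 0, -1, 0.023, 0.05, 0.0, 0, 0, 0, -1, 0.025, 0.054, 0.0, 0, 0, 0, -1, 0.025, 0.054, 0, 0, 0, 0, -1, 0.025, 0.054, 0, 0, 0, 0, -1, 0.025, 0.054, 0, 0, 0, 0]}}

```text
clock: 21.12
tcp_pos: [0.6185, 0.1768, 0.2096]
ee_rot: [0.069, 3.141, -0.001]
ft_force: [0.2, -0.2, -0.1]
finger_gap: 1.003
```

```bash
python3 - <<'E'
from h import *
s=bot.observe(); c=cam('wrist'); im=imaging.capture('wrist'); print(s['clock'],s['tcp_pos'],s['ee_rot'],s['finger_gap'])
cv2.imwrite('pics/w5.png',im); np.savez('w5.npz',K=c[0],R=c[1],t=c[2])
E
```

```text
21.1167 [0.61853581 0.17683559 0.20958476] [ 6.92904743e-02  3.14076865e+00 -8.57630959e-04] 1.0034463572475416
```

View pics/w5.png

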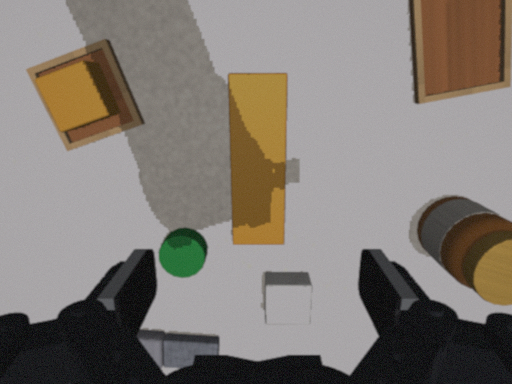

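The bar shows alone, corners (229,74), (287,74), (233,244), (284,244). The square block sits inside its tray at (75,95). Measuring the bar and the bar tray's far edge.

```bash
python3 - <<'E'
from h import *
d=np.load('w5.npz'); c=(d['K'],d['R'],d['t']); im=cv2.imread('pics/w5.png')
hsv=cv2.cvtColor(im,cv2.COLOR_BGR2HSV); m=((hsv[...,1]>150)&(hsv[...,0]>12)&(hsv[...,0]<32)).astype(np.uint8); m[:,:200]=0;m[:,330:]=0
cn=max(cv2.findContours(m,0,1)[0],key=cv2.contourArea)[:,0,:]; r=cv2.minAreaRect(cn.astype(np.float32)); print(r)
p=np.array([[229,73],[288,73],[232.5,244.5],[285.5,244.5]]); w=world(c,p,.025)[:,:2]*1000; print(w,w.mean(0))
for i,j in((0,2),(1,3)): print(np.degrees(np.arctan2(*(w[j]-w[i])[::-1])))
t=world(c,[[417,103],[510,90]],.01)[:,:2]*1000; print('tray far edge',t, np.degrees(np.arctan2(*(t[1]-t[0])[::-1]))-90)
print('white',world(c,[[266,285],[311,324]],.03)[:,:2])
E
```

```text
((257.0, 158.5), (169.0, 56.0), 90.0)
[[534.20804818 154.89969183]
 [536.51489369 207.78031151]
 [702.93541528 147.19510593]
 [705.32689611 202.18296899]] [619.74631332 178.01451956]
-2.614477010094377
-1.899074995277304
tray far edge [[568.86162926 332.42973869]
 [560.64583226 419.68935993]] 5.378740472713673
white [[0.74920746 0.18021059]
 [0.80038547 0.22803044]]
```

>>> {"name": "play_rows", "arguments": {"rows": [-1, 0.0015, 0.001, -0.035, 0, 0, 0, -1, 0.0015, 0.001, -0.07, 0, 0, 0, -1, 0.0015, 0.001, -0.105, 0, 0, 0, -1, 0.0015, 0.001, -0.14, 0, 0, 0, -1, 0.0015, 0.001, -0.17, 0, 0, 0, -1, 0.0015, 0.001, -0.19, 0, 0, 0, -1, 0.0015, 0.001, -0.2015, 0, 0, 0, -1, 0.0015, 0.001, -0.2015, 0, 0, 0], "newtons": 45}}

```text
clock: 21.83
tcp_pos: [0.6191, 0.1782, 0.0058]
ee_rot: [-0.068, -3.138, 0.002]
ft_force: [0.2, 0.5, -0.7]
finger_gap: 1.006
```

>>> {"name": "play_rows", "arguments": {"rows": [-0.5, 0, 0, 0, 0, 0, 0, 0, 0, 0, 0, 0, 0, 0, 0.2, 0, 0, 0, 0, 0, 0, 0.5, 0, 0, 0, 0, 0, 0, 1, 0, 0, 0, 0, 0, 0, 1, 0, 0, 0, 0, 0, 0]}}

```text
clock: 22.33
tcp_pos: [0.6213, 0.1794, 0.0098]
ee_rot: [0.067, 3.138, 0.001]
ft_force: [-1.9, -1.4, 9.3]
finger_gap: 0.62
```

>>> {"name": "play_rows", "arguments": {"rows": [1, 0, 0, 0.003, 0, 0, 0, 1, 0, 0, 0.008, 0, 0, 0, 1, 0, 0, 0.016, 0, 0, 0, 1, 0, 0, 0.03, 0, 0, 0, 1, 0, 0, 0.05, 0, 0, 0, 1, 0, 0, 0.07, 0, 0, 0, 1, 0, 0, 0.08, 0, 0, 0, 1, 0, 0, 0.08, 0, 0, 0]}}

```text
clock: 23.0
tcp_pos: [0.6216, 0.1798, 0.091]
ee_rot: [0.067, 3.137, 0.002]
ft_force: [1.7, 0.9, -1.9]
finger_gap: 0.615
```

```bash
python3 - <<'E'
from h import *
s=bot.observe(); im=imaging.capture('side'); print(s['clock'],s['tcp_pos'],s['ee_rot'],s['finger_gap'],s['torque'])
cv2.imwrite('pics/s4.png',cv2.resize(im[110:210,190:310],None,fx=5,fy=5,interpolation=cv2.INTER_CUBIC))
E
```

```text
23.0 [0.62162546 0.17982316 0.0910306 ] [6.67515690e-02 3.13675448e+00 2.41708723e-03] 0.6145661547856953 [ 0.02051482 -0.03612443  0.02175613]
```

View pics/s4.png

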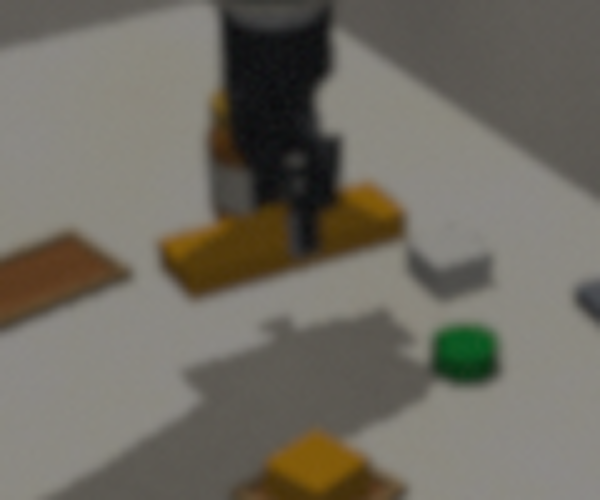

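The bar is held level. Moving it to the long tray, clear of the jar.

>>> {"name": "play_rows", "arguments": {"rows": [1, -0.02, 0.015, 0.005, 0, 0, 0, 1, -0.045, 0.035, 0.01, 0, 0, 0, 1, -0.07, 0.06, 0.015, 0, 0, 2, 1, -0.095, 0.09, 0.02, 0, 0, 4, 1, -0.12, 0.12, 0.02, 0, 0, 6, 1, -0.14, 0.15, 0.02, 0, 0, 8, 1, -0.153, 0.172, 0.02, 0, 0, 10, 1, -0.158, 0.181, 0.02, 0, 0, 10]}}

```text
clock: 23.72
tcp_pos: [0.4588, 0.3639, 0.1068]
ee_rot: [0.218, -3.132, -0.001]
ft_force: [1.2, 1.0, -1.8]
finger_gap: 0.622
```

>>> {"name": "play_rows", "arguments": {"rows": [1, 0, 0, 0, 0, 0, 0, 1, 0, 0, 0, 0, 0, 0, 1, 0, 0, 0, 0, 0, 0]}}

```text
clock: 23.97
tcp_pos: [0.4629, 0.3589, 0.1071]
ee_rot: [0.204, -3.135, 0.002]
ft_force: [-0.2, -0.7, -2.3]
finger_gap: 0.62
```

```bash
python3 - <<'E'
from h import *
s=bot.observe(); c=cam('wrist'); im=imaging.capture('wrist'); print(s['clock'],s['tcp_pos'],s['ee_rot'],s['finger_gap'])
cv2.imwrite('pics/w6.png',im); np.savez('w6.npz',K=c[0],R=c[1],t=c[2])
E
```

```text
23.9667 [0.46289118 0.35890057 0.10713945] [ 2.04149993e-01 -3.13461430e+00  2.01009254e-03] 0.6200592768136439
```

View pics/w6.png

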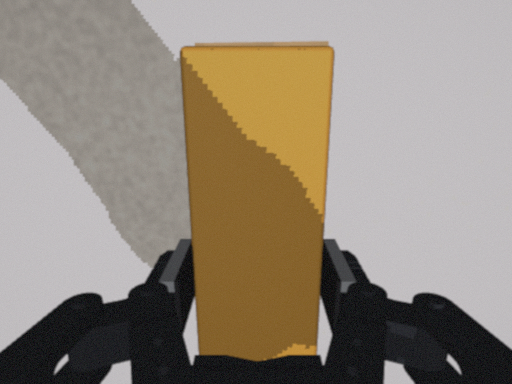

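The tray's near edge shows from (195,44) to (329,41), just beyond the bar's near end at (183,48)–(331,47). I'll compare the angles.

```bash
python3 - <<'E'
from h import *
d=np.load('w6.npz'); c=(d['K'],d['R'],d['t']); ang=lambda a:np.degrees(np.arctan2(*(a[1]-a[0])[::-1]))-90
def rep(n,p,z,half):
    a=world(c,p,z)[:,:2]*1000; e=a[1]-a[0]; u=e/np.hypot(*e); n_=np.array([u[1],-u[0]]); 
    n_=n_*np.sign(n_[0]); print(n,a.round(),np.hypot(*e).round(1),'yaw',ang(a).round(2),'centre',(a.mean(0)+half*n_).round(1))
rep('tray',[[195,44],[329,41]],.01,101)
zt=.025+.1071-.0098
rep('bar',[[183,48],[331.5,47]],zt,85)
im=cv2.imread('pics/w6.png').astype(float).sum(2)
for col in range(200,330,16): print(col,[int(v) for v in im[36:54,col]])
# top view, rim-fit with upsampled mask
t=cv2.imread('pics/top0.png'); ct=cam('top'); S=4
b=cv2.resize(t[185:290,85:145],None,fx=S,fy=S,interpolation=cv2.INTER_CUBIC); h=cv2.cvtColor(b,cv2.COLOR_BGR2HSV)[...,1]
for th in(50,70,100,130,150):
    cn=max(cv2.findContours((h>th).astype(np.uint8),0,1)[0],key=cv2.contourArea)[:,0,:]
    p=(cn+.5)/S-.5+[85,185]; r=cv2.minAreaRect((world(ct,p,.01)[:,:2]*1000).astype(np.float32)); print(th,r)
p=imaging.camera_params
E
```

```text
tray [[371. 306.]
 [358. 391.]] 86.0 yaw 8.66 centre [463.9 363.8]
bar [[382. 322.]
 [375. 373.]] 50.9 yaw 7.84 centre [462.3 359. ]
200 [573, 574, 586, 568, 578, 569, 543, 456, 407, 375, 312, 324, 372, 385, 394, 410, 415, 420]
216 [574, 570, 581, 578, 576, 558, 516, 448, 427, 384, 313, 323, 367, 378, 410, 411, 417, 418]
232 [578, 577, 579, 573, 567, 555, 509, 430, 427, 385, 315, 334, 360, 385, 401, 424, 420, 419]
248 [578, 580, 571, 581, 569, 550, 496, 432, 406, 388, 320, 332, 362, 393, 399, 421, 417, 416]
264 [580, 576, 575, 576, 578, 544, 454, 402, 396, 365, 316, 340, 367, 381, 414, 414, 413, 417]
280 [573, 580, 581, 581, 572, 544, 466, 432, 423, 400, 328, 336, 367, 390, 396, 409, 415, 422]
296 [569, 572, 572, 582, 565, 519, 453, 433, 429, 387, 303, 338, 374, 394, 410, 415, 421, 415]
312 [579, 576, 579, 572, 556, 490, 439, 428, 407, 376, 320, 325, 368, 392, 399, 423, 416, 421]
328 [577, 580, 577, 587, 567, 529, 499, 489, 489, 437, 340, 332, 359, 390, 400, 419, 413, 418]
50 ((461.91815185546875, 360.6486511230469), (201.42530822753906, 88.1417236328125), 8.098977088928223)
70 ((461.9935302734375, 360.32916259765625), (199.45693969726562, 86.48551940917969), 8.321846008300781)
100 ((461.997802734375, 359.9084777832031), (195.10870361328125, 82.72856140136719), 8.402881622314453)
130 ((461.58367919921875, 361.40643310546875), (187.70156860351562, 71.37435150146484), 8.185266494750977)
150 ((409.4792175292969, 343.124755859375), (80.68677520751953, 41.58708190917969), 19.09627914428711)
```

>>> {"name": "play_rows", "arguments": {"rows": [1, 0.0005, 0.002, -0.025, 0, 0, 0.7, 1, 0.0005, 0.002, -0.05, 0, 0, 0.7, 1, 0.0005, 0.002, -0.07, 0, 0, 0.7, 1, 0.0005, 0.002, -0.082, 0, 0, 0.7, 1, 0.0005, 0.002, -0.087, 0, 0, 0.7, 1, 0.0005, 0.002, -0.089, 0, 0, 0.7, 1, 0.0005, 0.002, -0.09, 0, 0, 0.7, 1, 0.0005, 0.002, -0.09, 0, 0, 0.7]}}

```text
clock: 24.68
tcp_pos: [0.4633, 0.3626, 0.0186]
ee_rot: [-0.226, 3.132, 0.001]
ft_force: [0.0, -0.4, -1.6]
finger_gap: 0.62
```

>>> {"name": "play_rows", "arguments": {"rows": [1, 0, 0, -0.001, 0, 0, 0, 1, 0, 0, -0.0015, 0, 0, 0, 1, 0, 0, -0.002, 0, 0, 0, 1, 0, 0, -0.002, 0, 0, 0]}}

```text
clock: 25.02
tcp_pos: [0.4628, 0.3625, 0.016]
ee_rot: [-0.226, 3.133, 0.0]
ft_force: [-0.4, -0.2, -2.0]
finger_gap: 0.62
```

>>> {"name": "play_rows", "arguments": {"rows": [1, 0, 0, -0.001, 0, 0, 0, 1, 0, 0, -0.0015, 0, 0, 0, 1, 0, 0, -0.0015, 0, 0, 0]}}

```text
clock: 25.27
tcp_pos: [0.4626, 0.3623, 0.0141]
ee_rot: [0.226, -3.133, 0.0]
ft_force: [-0.3, 0.4, -1.8]
finger_gap: 0.623
```

>>> {"name": "play_rows", "arguments": {"rows": [1, 0, 0, -0.0005, 0, 0, 0, 1, 0, 0, -0.001, 0, 0, 0, 1, 0, 0, -0.001, 0, 0, 0]}}

```text
clock: 25.52
tcp_pos: [0.4627, 0.3624, 0.0138]
ee_rot: [0.226, -3.133, -0.0]
ft_force: [-4.3, -3.5, 10.2]
finger_gap: 0.618
```

>>> {"name": "play_rows", "arguments": {"rows": [1, 0, 0, 0.0005, 0, 0, 0, 1, 0, 0, 0.0005, 0, 0, 0, -0.2, 0, 0, 0.0005, 0, 0, 0, -0.4, 0, 0, 0.0005, 0, 0, 0, -0.5, 0, 0, 0.0005, 0, 0, 0, -0.5, 0, 0, 0.001, 0, 0, 0]}}

```text
clock: 26.02
tcp_pos: [0.4627, 0.3624, 0.0142]
ee_rot: [-0.226, 3.133, -0.0]
ft_force: [-0.9, 0.4, -0.8]
finger_gap: 0.752
```

>>> {"name": "play_rows", "arguments": {"rows": [-0.6, 0, 0, 0.01, 0, 0, 0, -0.7, 0, 0, 0.03, 0, 0, 0, -1, 0, 0, 0.06, 0, 0, 0, -1, 0, 0, 0.095, 0, 0, 0, -1, 0, 0, 0.13, 0, 0, 0, -1, -0.01, 0.01, 0.165, 0, 0, 0, -1, -0.03, 0.03, 0.19, 0, 0, 0, -1, -0.055, 0.05, 0.2, 0, 0, 0]}}

```text
clock: 26.68
tcp_pos: [0.4092, 0.413, 0.2193]
ee_rot: [-0.221, 3.129, 0.006]
ft_force: [-0.2, 0.7, 0.3]
finger_gap: 1.003
```

>>> {"name": "play_rows", "arguments": {"rows": [-1, -0.03, 0.02, 0, 0, 0, 0, -1, -0.06, 0.045, 0, 0, 0, 0, -1, -0.09, 0.07, 0, 0, 0, 0, -1, -0.12, 0.095, 0, 0, 0, 0, -1, -0.15, 0.12, 0, 0, 0, 0, -1, -0.18, 0.14, 0, 0, 0, 0, -1, -0.2, 0.155, 0, 0, 0, 0, -1, -0.2, 0.155, 0, 0, 0, 0]}}

```text
clock: 27.35
tcp_pos: [0.2019, 0.5703, 0.2149]
ee_rot: [0.237, -3.131, -0.002]
ft_force: [-0.8, -1.4, 0.8]
finger_gap: 1.002
```

```bash
python3 - <<'E'
from h import *
s=bot.observe(); print(s['clock'],s['tcp_pos'],s['finger_gap'],s['ft_force'])
im=imaging.capture('top'); cv2.imwrite('pics/top1.png',cv2.resize(im[90:290,85:415],None,fx=2.4,fy=2.4,interpolation=cv2.INTER_CUBIC)); cv2.imwrite('pics/top1raw.png',im)
c=cam('top'); S=4; b=cv2.resize(im,None,fx=S,fy=S,interpolation=cv2.INTER_CUBIC); h=cv2.cvtColor(b,cv2.COLOR_BGR2HSV)
m=((h[...,0]>15)&(h[...,0]<32)&(h[...,1]>150)&(h[...,2]>110)).astype(np.uint8)
for q in cv2.findContours(m,0,1)[0]:
    if cv2.contourArea(q)<1500: continue
    p=(q[:,0,:]+.5)/S-.5; w=(world(c,p,.031)[:,:2]*1000).astype(np.float32); r=cv2.minAreaRect(w); print(p.mean(0).round(),np.round(r[0]),np.round(r[1]),round(r[2],1))
E
```

```text
27.35 [0.20188233 0.57029166 0.21492794] 1.0017395101816229 [-0.81166849 -1.44045912  0.84084762]
[387. 237.] [ 483. -356.] [48. 48.] 54.2
[111. 239.] [460. 361.] [171.  52.] 8.5
[245. 208.] [548.  15.] [51. 52.] 16.5
[321. 198.] [ 580. -184.] [58. 50.] 9.3
[100. 141.] [718. 412.] [62. 60.] 4.6
```

View pics/top1.png

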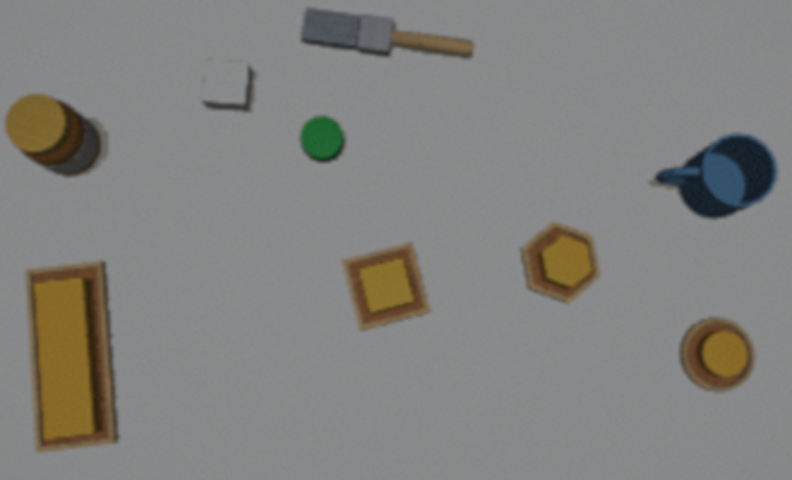

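All four blocks lie in their trays, centred within about 3 mm. The square block (16.5°) and the bar (8.5°) match their trays' yaws. The jar, mug and decoys look unmoved. Handing in.

```bash
python3 -c "
from workcell import ticket; print(ticket.close_job())"
```

```text
the job is handed in; nothing more can be done
None
```

The stack is apart and each wax block lies flat in the tray of its own shape. I took the cake first, then the hex, square and bar. Each was lowered until I felt it touch down, then released with the load eased off. The job took about 27 s of the 112 s allowed.

- **Final check (top camera):** each block is within about 3 mm of its tray centre. The square's yaw is 16.5° against about 16.8° for its tray, and the bar's is 8.5° against about 8.3°.
- **Bystanders:** the jar and mug look unmoved by eye, and so do the other loose things in that view. I did not measure them.
- **Robot:** it ended clear of everything, with the gripper empty.
- **Forces:** the highest force I saw was about 30 N, while pressing the cake lightly onto its tray floor.
- **Disagreements:** one distant wrist view put the bar tray's yaw at 5.4°. The top camera (8.1–8.4°) and the close wrist view (8.7°) agreed with each other, so I used those.

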